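Load a flat gauge into the marking unit and press its start treadle

ROBOT

A 7-joint arm with a two-finger parallel gripper is mounted at the origin on the work surface. World frame = base frame: x ahead of the robot, y to its left, z up, the work surface at z = 0. Lengths are in mm, angles in rad, forces in N, time in s.
With the tool pointing down it reaches from about 400 to 850 mm from the base axis. Payload 10.4 kg.
Tool frame: the origin (TCP) lies at the very end of the fingers, on their centre line; the grasp point (between the pads) lies 19 mm behind it; z points along the fingers, y is the line along which they close (so a half turn about z gives the same grasp; the last joint's range is limited). The gripper opens to 87 mm and grips with 3 to 60 N. Pads are 19 mm wide; open, the fingers measure 117 mm over their backs; the gripper's body (75 mm by 190 mm) begins 51 mm behind the grasp point.
Start: joints at [1.297, 0.332, -0.065, 1.46, 0.022, 1.35, -0.088], TCP at [155.133, -605.463, 222.576] pointing down, gripper open.
Joint ranges: [-2.6, 2.6], [-0.5, 2.12], [-1.47, 1.34], [0.16, 2.42], [-1.27, 4.41], [0.06, 2.06], [-2.6, 2.6]. Speed limits (rad/s): [2.22, 2.22, 2.79, 2.79, 3.14, 3.14, 3.14].

INTERFACE

Orientations are given as a 3x3 rotation matrix whose columns are the frame's x, y, z axes.
In Python, from rig import bot gives the robot as it stands.
- The arm moves only by the shell command python3 -m creep 'ROWS' [OPENING] [FORCE]. ROWS is text: rows parted by semicolons, each of 6 numbers parted by spaces: the shift along the world's x, y, z in mm, then the turn, a rotation vector about the world's x, y, z in rad. In form: x y z wx wy wz; .... A call has exactly 5 rows; each row shifts and turns the commanded pose from where the row before left it; what a row does not reach is not made up. A row lasts 1/12 s, in which the tool goes at most 41.7 mm and 7.16 degrees, less where a joint would pass 70% of its speed; a pose out of reach is approached as far as the arm can. A call is refused whole if a number of a shift passes 41.7 or a number of a turn 0.125, either way. A call with a gripper value outside its range is refused whole. OPENING is the opening, from 0 (shut) to 1 (fully open), set as the call begins (- or left out, the last holds). The fingers move at their own pace and stop on an object; FORCE is the grip in N (left out, the last holds). Time passes only in rows, so rows that do not move let the fingers close, or fill a call up. It gives the time, the measured TCP pose, the force, the opening and the grip force at its end, in the units of the state.
- bot.get_obs(): the state, without advancing time (a new reading comes with each control period).
- bot.grab_frame(name): name is "scene" or "top"; returns (picture, depth): 400x640x3 uint8, red, green, blue; 400x640 float32, mm along the optical axis (not along the pixel's ray), 0 where there is no reading.
- bot.get_calibration(name): a dict with "fov_y" (degrees; the focal length in pixels is half the picture's height over the tangent of half this angle, whatever the lens; pixels are square), "cx", "cy" (the principal point, pixels), "dist" ([k1, k2, p1, p2, k3] as OpenCV has them; the pictures are not rectified), "view" (4x4, takes a point from world to camera coordinates). Camera axes: x right, y down, z forward; pixel columns grow to the right and rows downward; lengths in mm; the calibration is good to about 2 mm. A picture is of the moment at which its call begins. get_calibration takes no time and is no camera call.
- bot.hand_in(): hands the job in; it is judged then, once.
Trained networks look in the newest picture that a camera, given by its name, has taken for a name from the list of things; names that differ only in an ending like _2 or _b are one class to them, and where a whole thing is asked for, a point or a joint stands for the part that bears it (a point fixed in the world has none). Each returns a list of dicts, best first, with "conf" (0 to 1); they miss things now and then, are a little off and sometimes report something else, mostly with a low value. They report only what shows in the picture. A call takes as long as a camera call. They do not tell look-alikes from the thing itself.
- bot.find_in(label, camera): "rect" ([left, top, right, bottom] in pixels, round what is visible of it).
- bot.masks_of(label, camera): "pixels" (400x640 bool, what is visible of it) and "rect" ([left, top, right, bottom] in pixels, round what is visible of it).
- bot.place_of(label, camera): "location" ([column, row] in pixels: a listed point, or the origin of a listed thing).
The state is a dict: "time": time; "joint_positions": joint angles; "dq": joint speeds; "joint_torque": joint torques, N m; "ee_pos": TCP position; "orientation": TCP orientation; "ft_force": force on the tool from outside, world axes, zero at the start; "wrist_torque": the same for the moment, N m; "opening": opening from 0.0 (shut) to 1.0 (fully open); "grasp_force": force on a finger pad.
Only numpy, scipy, OpenCV 4.12 (cv2) and the standard library are available. Lean on these libraries where they do the work, as an engineer would, in place of code of your own. Each camera call takes 0.05 s, during which the arm holds its last target. There are 200 camera calls.

TASK

Take the wide flat gauge out of the wooden rack, slide it blade first into the sloping slot of the grey marking unit until it is fully home, and let go of it. Only then press the hinged start treadle down to its stop for a moment and let it spring back up, with the gauge staying home. Leave the narrow gauge standing in the rack and the two loose hose fittings standing where they are.

Things in the scene. Friction and masses are not known exactly. Their poses are not given: they have to be found in the camera images.
- wide_gauge: The gauge to load (sizes in mm). Steel blade 5 (its x) x 50 (y) x 75 (z 0-75), then a black handle 14 (x) x 24 (y) x 45 (z 75-120). Origin: centre of the blade's bottom edge; z runs up to the handle. Same both ways round. 0.11-0.23 kg. Starts upright in one of the rack slots, leaning up to a few degrees. Easy to grasp across the handle's 24 mm sides.
- wide_gauge_grip (a point): Middle of the wide gauge's handle, 100 mm above its bottom edge, on its z axis.
- narrow_gauge: Bystander: the same gauge with a blade only 28 mm wide; same handle and height. It stands in the other rack slot and stays there.
- rack: Plywood block 130 (x) x 90 (y) x 50 mm high, origin at the centre of its underside, z up. Two upright slots centred at x = -32 and x = +32, y = 0, each 7.5 (x) x 56 (y), open at the top, slot floor 10 above the underside (40 deep). Fixed.
- nest: Sloped grey head of the marking unit (mm): slot 9 (x) x 56 (y) x 55 deep, no chamfer. Origin: centre of the slot mouth, 105 above the table; z points out of the slot, 30 deg from vertical, leaning to the robot; y along the slot. Flat face 140 (x) x 170 (y). Gauge fully home: origin near (0, 0, -55), z axes parallel, handle 20 off the face. Friction may stop it sliding down: push it home. Fixed.
- treadle (a joint): Angle of the start treadle's hinge, rad: 0 = up (at rest), 0.22 = down on its stop. A spring holds it up; at the pad point it takes about 2 N to start and about 6 N to reach the stop. Pressed counts above 0.20, up counts below 0.03.
- treadle_pad (a point): Point to press, on the plate's top face, 90 mm from the hinge and 30 from the free edge. Plate 120 long x 80 wide x 8 thick, hinged at its end away from the robot, free edge towards the robot and raised 15 degrees at rest. Pressing to the stop lowers this point about 19 mm, to about 40 mm above the table.
- treadle_base: Dark steel base plate of the treadle, 150 (x) x 110 (y) x 8 mm, origin at the centre of its underside, z up. The hinge line lies parallel to its y axis at x = +58, 32 mm above the table. Fixed.
- fitting_a: Bystander: steel hose fitting standing on end, about 36 mm diameter, 72 mm high with a white cap on top; origin at the centre of its underside.
- fitting_b: Bystander: a second fitting like fitting_a.
There are look-alikes about, which are no part of the job. Of the things that look like the part that bears nest, the largest one is meant.

How it is judged:
By the outcome, as a careful person would: the job done as asked, in the order asked, and still so for the second after the job is handed in, with the robot touching nothing.
It also fails if it takes over 54 s, if anything falls off the work surface, if the arm or the gripper's body presses on something with over 40 N, if the wrist force passes 120 N, or if a joint passes its speed limit or range.

## Working session

There is one attempt and no reset: what is moved stays moved. The work goes in short steps, Python scripts to look and compute and a shell command to move; the robot and the scene stay as the last step left them, time stands still between calls to the robot, and variables do not carry over. Pictures are saved under pics/ and viewed, at most 10 in all, crops included, and the job is handed in when it is done.

```bash
mkdir -p pics; ls; cat > h.py <<'E'
import numpy as np, cv2
from rig import bot
def cal(n):
    c=bot.get_calibration(n); f=200/np.tan(np.radians(c["fov_y"])/2)
    K=np.array([[f,0,c["cx"]],[0,f,c["cy"]],[0,0,1.]]); return K,np.array(c["dist"],float),np.array(c["view"],float)
def world(n,px,depth):
    "px Nx2, depth N -> world Nx3"
    K,d,V=cal(n); px=np.asarray(px,float).reshape(-1,1,2)
    u=cv2.undistortPoints(px,K,d).reshape(-1,2); z=np.asarray(depth,float).reshape(-1,1)
    return (np.c_[u*z,z]-V[:3,3])@V[:3,:3]
def onplane(n,px,h):
    K,d,V=cal(n); u=cv2.undistortPoints(np.asarray(px,float).reshape(-1,1,2),K,d).reshape(-1,2)
    r=np.c_[u,np.ones(len(u))]@V[:3,:3]; o=-V[:3,:3].T@V[:3,3]
    return o+r*((h-o[2])/r[:,2:])
def proj(n,P):
    K,d,V=cal(n); return cv2.projectPoints(np.asarray(P,float).reshape(-1,1,3),cv2.Rodrigues(V[:3,:3])[0],V[:3,3],K,d)[0].reshape(-1,2)
def maskpts(n,m,D):
    r,c=np.nonzero(m&(D>0)); return world(n,np.c_[c,r],D[r,c])
E
python3 - <<'E'
from h import *
for n in("scene","top"):
    p,D=bot.grab_frame(n); np.savez(f"/tmp/{n}0.npz",p=p,D=D)
    cv2.imwrite(f"pics/{n}0.png",p[:,:,::-1])
    for l in["wide_gauge","wide_gauge_grip","narrow_gauge","rack","nest","treadle_pad","treadle_base","fitting_a"]:
        for r in bot.place_of(l,n)[:3]:
            c,rr=r["location"]; i,j=int(round(rr)),int(round(c))
            d=D[min(max(i,0),399),min(max(j,0),639)]
            print(n,l,round(r["conf"],2),np.round(r["location"],1),np.round(world(n,[[c,rr]],[d])[0]) if d>0 else None)
o=bot.get_obs();print(o["time"],o["ee_pos"],np.round(o["orientation"],3).tolist(),o["opening"])
E
```

```text
pics
scene wide_gauge 0.89 [229.6 298.9] [ 472. -291.   49.]
scene wide_gauge_grip 0.82 [221.  260.8] [ 451. -275.  121.]
scene narrow_gauge 0.81 [256.1 312.9] [ 531. -295.   48.]
scene rack 0.92 [242.  314.1] [ 511. -308.   47.]
scene nest 0.93 [151.9 240.8] [ 271. -264.   83.]
scene nest 0.83 [336.4 194.7] [533.  18. 102.]
scene treadle_pad 0.56 [348.1 140.3] [430. 300.  59.]
scene treadle_base 0.8 [359.9 163.2] [471. 293.   4.]
scene fitting_a 0.76 [356. 328.] [ 693. -224.   23.]
scene fitting_a 0.59 [424.1 189.4] [665. 238.  20.]
top wide_gauge 0.59 [424.  231.9] [ 437. -255.   49.]
top wide_gauge_grip 0.56 [432.8 225.9] [ 440. -258.  131.]
top narrow_gauge 0.7 [429.9 209.3] [ 498. -264.   47.]
top narrow_gauge 0.19 [431.  226.8] [ 439. -255.  123.]
top rack 0.92 [427.  220.7] [ 466. -258.   53.]
top nest 0.98 [424.8 302.6] [ 260. -268.   78.]
top nest 0.97 [328.2 171.2] [544.   9. 111.]
top nest 0.85 [292.2 252.9] [334.  69.  69.]
top treadle_pad 0.57 [210.2 199.2] [441. 300.  57.]
top treadle_base 0.64 [214.6 193.6] [458. 293.  53.]
top fitting_a 0.79 [244.6 126. ] [647. 246.  64.]
top fitting_a 0.64 [414.5 146.4] [ 666. -210.   32.]
0.9 [ 155.18122124 -605.45739235  222.57085637] [[0.969, 0.248, 0.0], [0.248, -0.969, -0.0], [0.0, 0.0, -1.0]] 0.9985982693267937
```

View pics/scene0.png

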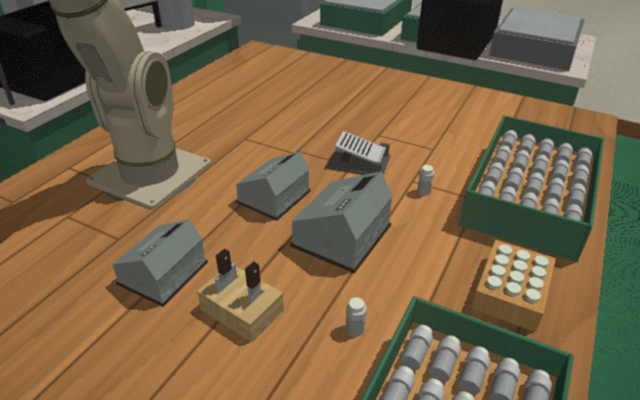

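View pics/top0.png

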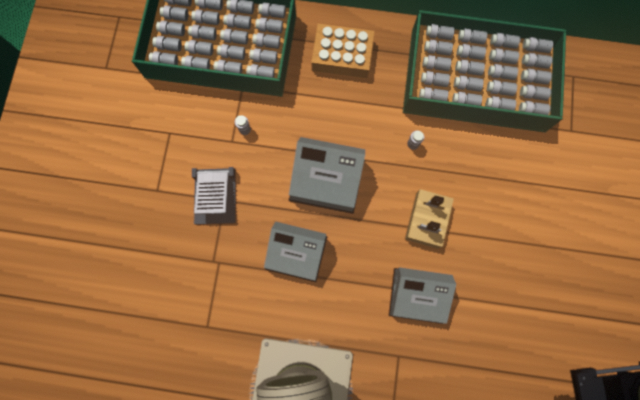

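The scene picture shows the rack at (242,300) with two black-handled gauges at (223,265) and (254,282). There are three grey heads, at scene (343,220), (273,185) and (162,260). The largest is at (343,220), which is top (328,172). Next I'll measure and make a close crop.

```bash
python3 - <<'E'
from h import *
from scipy.spatial.transform import Rotation as R
ims={}
for n in("scene","top"):
    p,D=bot.grab_frame(n); ims[n]=(p,D)
    def near(l,xy):
        best=None
        for r in bot.masks_of(l,n):
            P=maskpts(n,r["pixels"],D); m=np.median(P,0)
            if np.hypot(*(m[:2]-xy))<70 and (best is None or r["conf"]>best[0]): best=(r["conf"],r,P)
        return best
    b=near("rack",(466,-258))
    if b:
        P=b[2]; T=P[abs(P[:,2]-50)<4]; print(n,"rack top",len(T),cv2.minAreaRect(T[:,:2].astype(np.float32)),T[:,2].mean())
    for l,xy in(("wide_gauge",(440,-258)),("narrow_gauge",(498,-264))):
        for r in bot.masks_of(l,n):
            P=maskpts(n,r["pixels"],D); H=P[P[:,2]>92]; B=P[(P[:,2]>55)&(P[:,2]<80)]
            print(n,l,round(r["conf"],2),r["rect"],"handle",np.round(np.median(H,0)) if len(H) else 0,np.round(np.percentile(H,[5,95],axis=0)).tolist() if len(H) else 0,"blade",len(B),np.round(np.ptp(B,axis=0)) if len(B) else 0)
    b=near("nest",(544,9))
    if b:
        P=b[2]; nn=np.array([-.5,0,.866]); 
        # ransac plane
        rng=np.random.default_rng(0);bi=None
        for _ in range(500):
            q=P[rng.choice(len(P),3,0)]; v=np.cross(q[1]-q[0],q[2]-q[0]); v/=np.linalg.norm(v)+1e-9
            if v[2]<0:v=-v
            if abs(v[2]-.866)>.1: continue
            s=abs((P-q[0])@v)<3
            if bi is None or s.sum()>bi.sum(): bi=s
        Q=P[bi]; c=Q.mean(0); v=np.linalg.svd(Q-c,full_matrices=0)[2][2]; v*=np.sign(v[2])
        y=np.cross([0,0,1],-v*[1,1,0]);y=np.cross(v,np.cross([0,0,1],v)); 
        yh=np.cross(v,[0,0,1]);yh/=np.linalg.norm(yh); xh=np.cross(yh,v)
        uv=np.c_[(Q-c)@xh,(Q-c)@yh]; rect=cv2.minAreaRect(uv.astype(np.float32))
        ctr=c+xh*rect[0][0]+yh*rect[0][1]
        print(n,"nest face n",v.round(3),"tilt",np.degrees(np.arccos(v[2])),"yh",yh.round(3),"rect",rect,"ctr",ctr.round(1),len(Q))
    for l in("treadle_base","treadle_pad"):
        b=near(l,(450,293))
        if b: 
            P=b[2]; hi=P[P[:,2]>20]; c=hi.mean(0); v=np.linalg.svd(hi-c,full_matrices=0)[2][2]
            print(n,l,"all",cv2.minAreaRect(P[:,:2].astype(np.float32)),"hi n",v.round(3),c.round())
p,D=ims["top"]
a=cv2.resize(p[180:250,390:470,::-1],(400,350),interpolation=cv2.INTER_CUBIC)
b=cv2.resize(p[130:220,280:375,::-1],(400,379),interpolation=cv2.INTER_CUBIC)[:350]
c=cv2.resize(ims["scene"][0][240:340,190:290,::-1],(400,400),interpolation=cv2.INTER_CUBIC)[:245]
c=cv2.resize(ims["scene"][0][235:335,185:300,::-1],(288,250),interpolation=cv2.INTER_CUBIC)
e=cv2.resize(p[160:230,180:250,::-1],(250,250),interpolation=cv2.INTER_CUBIC)
f=cv2.resize(ims["scene"][0][165:270,280:400,::-1],(262,250),interpolation=cv2.INTER_CUBIC)[:, :262]
cv2.imwrite("pics/crop1.png",np.vstack([np.hstack([a,b]),np.hstack([c,e,f])]))
E
```

```text
scene rack top 1776 ((477.6958923339844, -268.545166015625), (91.50542449951172, 131.8481903076172), 81.8241958618164) 48.51226832515382
scene wide_gauge 0.69 [214.5, 247.6, 235.8, 292.1] handle [ 451. -268.  116.] [[440.0, -276.0, 95.0], [454.0, -255.0, 128.0]] blade 214 [14. 50. 25.]
scene narrow_gauge 0.89 [245.6, 259.8, 262.0, 304.5] handle [ 515. -272.  117.] [[504.0, -279.0, 94.0], [518.0, -258.0, 129.0]] blade 118 [10. 31. 25.]
scene nest face n [-0.498  0.025  0.867] tilt 29.877468543040685 yh [ 0.05   0.999 -0.   ] rect ((-5.389503479003906, 8.561004638671875), (143.0742950439453, 174.8672637939453), 0.1704774796962738) ctr [537.8  13.3 103.7] 1928
scene treadle_base all ((450.17156982421875, 335.0784606933594), (165.04837036132812, 186.9334716796875), 9.359492301940918) hi n [-0.263 -0.027 -0.964] [473. 298.  47.]
scene treadle_pad all ((456.74493408203125, 332.04498291015625), (126.85201263427734, 159.57763671875), 16.86233901977539) hi n [-0.257 -0.03  -0.966] [466. 299.  49.]
top rack top 1212 ((475.5868835449219, -266.42120361328125), (90.78482055664062, 130.7494659423828), 81.97010803222656) 50.23495029133659
top wide_gauge 0.43 [419.5, 220.4, 438.5, 231.9] handle [ 441. -259.  128.] [[437.0, -271.0, 94.0], [450.0, -250.0, 133.0]] blade 31 [12. 50. 24.]
top nest face n [-0.498  0.026  0.867] tilt 29.9327726133967 yh [ 0.051  0.999 -0.   ] rect ((-1.8176956176757812, 0.6392593383789062), (169.8036346435547, 141.57899475097656), 89.7382583618164) ctr [535.   14.9 105.4] 2887
top treadle_base all ((460.83123779296875, 304.0867614746094), (152.1211395263672, 109.1316909790039), 9.852520942687988) hi n [-0.253 -0.043 -0.967] [466. 304.  50.]
top treadle_pad all ((466.8551940917969, 312.4095458984375), (131.23292541503906, 96.94231414794922), 7.976757526397705) hi n [-0.254 -0.048 -0.966] [462. 303.  52.]
```

View pics/crop1.png

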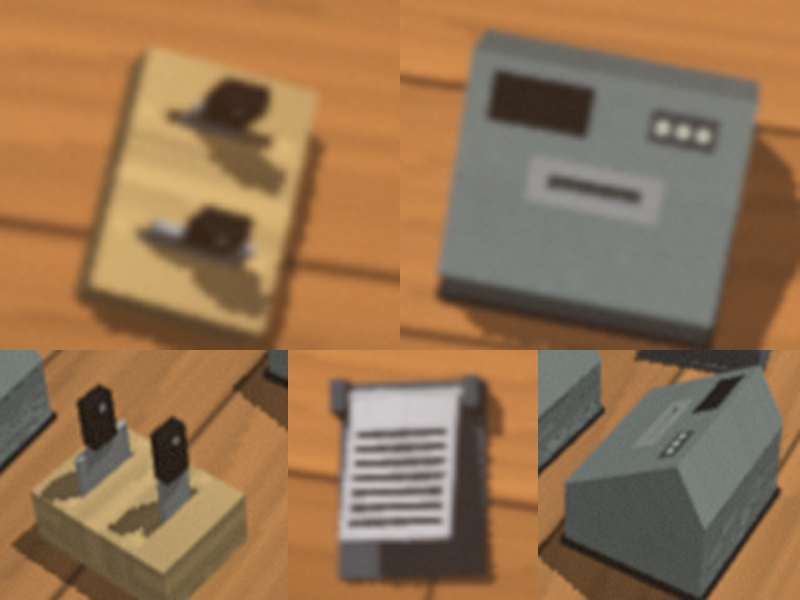

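The crop confirms the choice. The gauge nearer the robot (scene (223,265), top (429,230)) has the wide blade, and the other is narrow. The largest head is top (328,172), with its slot centred near (326,175). Next I'll fit the gauge pose to the depth points.

```bash
cat > fit.py <<'E'
from h import *
from scipy.optimize import least_squares
from scipy.spatial.transform import Rotation as R
BOX=[(np.array([0,0,37.5]),np.array([2.5,25,37.5])),(np.array([0,0,97.5]),np.array([7,12,22.5]))]
def sdf(p):
    ds=[]
    for c,h in BOX:
        q=abs(p-c)-h; ds.append(np.linalg.norm(np.maximum(q,0),axis=1)+np.minimum(q.max(1),0))
    return np.min(ds,0)
def fitg(P,R0,o0,prior=None):
    "R0,o0 initial gauge pose; returns refined"
    def res(v):
        r=sdf((P-o0-v[:3])@(R.from_rotvec(v[3:]).as_matrix()@R0))
        return np.r_[r, (v[3:]*0.05/0.02), v[:3]*0.05]
    s=least_squares(res,np.zeros(6),loss="soft_l1",f_scale=1.5)
    v=s.x; return o0+v[:3],R.from_rotvec(v[3:]).as_matrix()@R0,np.median(abs(res(v)[:len(P)]))
E
python3 - <<'E'
from fit import *
a=np.radians(-8.1); Rk=R.from_euler("z",a).as_matrix()
for n,c in(("scene",(477.7,-268.5,0)),("top",(475.6,-266.4,0))):
    f=np.load(f"/tmp/{n}0.npz"); D=f["D"]; P=maskpts(n,D>0,D)
    for k,s in(("wide",-32),("narrow",32)):
        o=np.array(c)+Rk@[s,0,10.]; q=(P-o)@Rk
        S=P[(abs(q[:,0])<22)&(abs(q[:,1])<35)&(q[:,2]>47)&(q[:,2]<135)]
        if k=="narrow": BOX[0][1][1]=14
        else: BOX[0][1][1]=25
        oo,RR,e=fitg(S,Rk,o)
        print(n,k,len(S),"o",oo.round(1),"grip",(oo+RR@[0,0,100]).round(1),"z",RR[:,2].round(3),"y",RR[:,1].round(3),"err",e.round(2))
    # nest slot & treadle
c=np.array([536.4,14.1,104.5]);z=np.array([-.498,.0255,.867]);
f=np.load("/tmp/top0.npz")
from cv2 import cvtColor
g=f["p"].astype(int).sum(2); 
w=np.zeros_like(g,bool); w[166:184,308:345]=1
m=w&(g<190); r,cc=np.nonzero(m); print("slot px",len(r),cc.mean(),r.mean(),cc.min(),cc.max())
K,d,V=cal("top"); u=cv2.undistortPoints(np.c_[cc,r].astype(float).reshape(-1,1,2),K,d).reshape(-1,2)
ray=np.c_[u,np.ones(len(u))]@V[:3,:3]; o=-V[:3,:3].T@V[:3,3]; X=o+ray*(((c-o)@z)/(ray@z))[:,None]
mm=X.mean(0); print("slot",mm.round(1),"dir",np.linalg.svd(X-mm)[2][0].round(3),"len",np.ptp((X-mm)@np.linalg.svd(X-mm)[2][0]))
print("cam pos",o, "scene cam", -cal("scene")[2][:3,:3].T@cal("scene")[2][:3,3])
E
```

```text
scene wide 552 o [ 445.4 -262.6    8.1] grip [ 445.5 -263.5  108.1] z [ 0.001 -0.009  1.   ] y [0.136 0.991 0.009] err 0.62
scene narrow 444 o [ 510.1 -266.4    7.8] grip [ 509.7 -266.2  107.8] z [-0.005  0.002  1.   ] y [ 0.117  0.993 -0.002] err 0.55
top wide 155 o [ 444.6 -261.4   11.2] grip [ 444.3 -262.3  111.2] z [-0.004 -0.009  1.   ] y [0.13  0.991 0.01 ] err 0.53
top narrow 128 o [ 508.4 -265.2   10.6] grip [ 508.5 -265.   110.6] z [0.002 0.001 1.   ] y [ 0.111  0.994 -0.001] err 0.47<stdin>:18: RuntimeWarning: Mean of empty slice.
  ret = ret.dtype.type(ret / rcount)
Traceback (most recent call last):
ValueError: zero-size array to reduction operation minimum which has no identity
```

```bash

python3 -m creep '19.3 22.8 -3 0 0 -0.0256; 19.3 22.8 -3 0 0 -0.0256; 19.3 22.8 -3 0 0 -0.0256; 19.3 22.8 -3 0 0 -0.0256; 19.3 22.8 -3 0 0 -0.0256' 1
python3 -m creep '19.3 22.8 -3 0 0 -0.0256; 19.3 22.8 -3 0 0 -0.0256; 19.3 22.8 -3 0 0 -0.0256; 19.3 22.8 -3 0 0 -0.0256; 19.3 22.8 -3 0 0 -0.0256'
python3 -m creep '19.3 22.8 -3 0 0 -0.0256; 19.3 22.8 -3 0 0 -0.0256; 19.3 22.8 -3 0 0 -0.0256; 19.3 22.8 -3 0 0 -0.0256; 19.3 22.8 -3 0 0 -0.0256'
python3 - <<'E'
from h import *
f=np.load("/tmp/top0.npz"); c=np.array([536.4,14.1,104.5]);z=np.array([-.498,.0255,.867])
g=f["p"].astype(float).sum(2)[164:186,306:348]
y0,x0=164,306
bg=np.median(g); print("bg",bg,g.min())
m=(g<(bg+g.min())/2); 
n,lab,st,ce=cv2.connectedComponentsWithStats(m.astype(np.uint8)); print(st.tolist(),ce.round(1).tolist())
k=1+np.argmin([np.hypot(*(ce[i]-[20.3,10.6])) for i in range(1,n)])
r,cc=np.nonzero(lab==k); w=bg-g[r,cc]
px=np.c_[cc+x0,r+y0].astype(float)
K,d,V=cal("top"); u=cv2.undistortPoints(px.reshape(-1,1,2),K,d).reshape(-1,2)
ray=np.c_[u,np.ones(len(u))]@V[:3,:3]; o=-V[:3,:3].T@V[:3,3]; X=o+ray*(((c-o)@z)/(ray@z))[:,None]
mm=(X*w[:,None]).sum(0)/w.sum(); v=np.linalg.svd(X-X.mean(0))[2][0]
print("slot",mm.round(1),"dir",v.round(3),"len",np.ptp((X-mm)@v),"cam",o.round())
E
```

```text
time: 2.02
ee_pos: [252.4, -490.3, 207.5]
orientation: [[0.993, 0.121, 0.0], [0.121, -0.993, -0.0], [0.0, 0.0, -1.0]]
ft_force: [0.7, -0.3, -0.2]
opening: 0.999
grasp_force: 0.0
time: 2.43
ee_pos: [348.9, -376.3, 192.7]
orientation: [[1.0, -0.007, 0.0], [-0.007, -1.0, -0.001], [0.0, 0.001, -1.0]]
ft_force: [0.6, -0.4, 0.5]
opening: 0.998
grasp_force: 0.0
time: 2.85
ee_pos: [445.5, -262.3, 177.7]
orientation: [[0.991, -0.134, 0.0], [-0.134, -0.991, -0.001], [0.001, 0.0, -1.0]]
ft_force: [-0.2, -0.7, 0.4]
opening: 0.998
grasp_force: 0.0
bg 375.0 204.0
[[0, 0, 42, 22, 872], [38, 0, 4, 1, 4], [10, 8, 21, 6, 48]] [[20.5, 10.6], [39.5, 0.0], [19.6, 10.4]]
slot [536.3  14.2 104.5] dir [-0.056 -0.998 -0.003] len 50.967284619666785 cam [ 237.  -11. 1265.]
```

```bash

python3 -m creep '-0.4 -0.4 -17 0 0 0; 0 0 -17 0 0 0; 0 0 -17 0 0 0; 0 0 -17 0 0 0; 0 0 -16 0 0 0'
python3 -m creep '0 0 0 0 0 0; 0 0 0 0 0 0; 0 0 0 0 0 0; 0 0 0 0 0 0; 0 0 0 0 0 0' 0 35
python3 -m creep '0 0 0 0 0 0; 0 0 0 0 0 0; 0 0 0 0 0 0; 0 0 0 0 0 0; 0 0 0 0 0 0'
```

```text
time: 3.27
ee_pos: [444.2, -263.8, 92.8]
orientation: [[0.991, -0.133, 0.0], [-0.133, -0.991, -0.0], [0.0, 0.0, -1.0]]
ft_force: [0.1, -0.2, -0.4]
opening: 0.999
grasp_force: 0.0
time: 3.68
ee_pos: [444.8, -264.2, 94.7]
orientation: [[0.991, -0.133, 0.001], [-0.133, -0.991, -0.001], [0.002, 0.001, -1.0]]
ft_force: [0.3, 0.3, -0.8]
opening: 0.705
grasp_force: 0.0
time: 4.1
ee_pos: [444.2, -263.9, 93.6]
orientation: [[0.991, -0.133, 0.0], [-0.133, -0.991, -0.0], [0.0, 0.0, -1.0]]
ft_force: [-0.5, -0.3, -0.4]
opening: 0.323
grasp_force: 0.0
```

```bash

python3 -m creep '0 0 0 0 0 0; 0 0 0 0 0 0; 0 0 0 0 0 0; 0 0 0 0 0 0; 0 0 0 0 0 0'
python3 -m creep '0 0 6 0 0 0; 0 0 12 0 0 0; 0 0 16 0 0 0; 0 0 20 0 0 0; 0 0 25 0 0 0'
```

```text
time: 4.52
ee_pos: [444.2, -263.8, 93.5]
orientation: [[0.991, -0.133, -0.0], [-0.133, -0.991, -0.0], [-0.0, 0.0, -1.0]]
ft_force: [-0.1, 0.4, -0.2]
opening: 0.273
grasp_force: 35.0
time: 4.93
ee_pos: [443.7, -263.5, 173.6]
orientation: [[0.991, -0.133, -0.001], [-0.133, -0.991, 0.001], [-0.001, -0.001, -1.0]]
ft_force: [1.0, -0.3, -1.4]
opening: 0.271
grasp_force: 35.0
```

```bash

python3 -m creep '0 30 8 0 0 0.0164; 0 30 8 0 0 0.0164; 0 30 8 0 0 0.0164; 0 30 8 0 0 0.0164; 0 30 8 0 0 0.0164'
python3 -m creep '4 13 -1.5 -0.0027 -0.0523 0; 4 13 -1.5 -0.0027 -0.0523 0; 4 13 -1.5 -0.0027 -0.0523 0; 4 13 -1.5 -0.0027 -0.0523 0; 4 13 -1.5 -0.0027 -0.0523 0'
python3 -m creep '4 13 -1.5 -0.0027 -0.0523 0; 4 13 -1.5 -0.0027 -0.0523 0; 4 13 -1.5 -0.0027 -0.0523 0; 4 13 -1.5 -0.0027 -0.0523 0; 4 13 -1.5 -0.0027 -0.0523 0'
cat > chk.py <<'E'
from fit import *
N=np.array([536.4,14.1,104.6]); zn=np.array([-.4994,.0255,.866]); zn/=np.linalg.norm(zn)
yn=np.array([.0515,.9987,0]); yn-=zn*(yn@zn); yn/=np.linalg.norm(yn); xn=np.cross(yn,zn); Rn=np.c_[xn,yn,zn]
def chk():
    o=bot.get_obs(); T=np.array(o["ee_pos"]); Q=np.array(o["orientation"])
    Rg=np.c_[-np.cross(-Q[:,1],Q[:,2]),-Q[:,1],-Q[:,2]]; Rg[:,0]=np.cross(Rg[:,1],Rg[:,2])
    og=T+Q[:,2]*83.5
    print("t",o["time"],"TCP",T.round(1),"kin gauge in nest",((og-N)@Rn).round(1),"rot err (nest axes)",R.from_matrix(Rn.T@Rg).as_rotvec().round(3),"f nest",(np.array(o["ft_force"])@Rn).round(1))
    return Rg,og
if __name__=="__main__":
    import sys
    Rg,og=chk()
    for n in("scene","top"):
        p,D=bot.grab_frame(n); P=maskpts(n,D>0,D)
        if len(sys.argv)>1: cv2.imwrite(f"pics/{sys.argv[1]}_{n}.png",p[:,:,::-1]); np.savez(f"/tmp/{sys.argv[1]}_{n}.npz",p=p,D=D)
        q=(P-og)@Rg
        s=(abs(q[:,0])<9)&(abs(q[:,1])<32)&(q[:,2]>-6)&(q[:,2]<78)&((P-N)@zn>5)
        if s.sum()<30: print(n,"few",s.sum()); continue
        oo,RR,e=fitg(P[s],Rg,og)
        f=(abs((P-N)@xn)<60)&(abs((P-N)@yn)<75)&(abs((P-N)@zn)<8)
        print(n,s.sum(),"cam gauge in nest",((oo-N)@Rn).round(1),"rot",R.from_matrix(Rn.T@RR).as_rotvec().round(3),"err",e.round(2),"face off",np.median((P[f]-N)@zn).round(1))
E
python3 chk.py a
```

```text
time: 5.35
ee_pos: [444.1, -112.4, 214.2]
orientation: [[0.999, -0.05, 0.001], [-0.05, -0.999, -0.001], [0.001, 0.001, -1.0]]
ft_force: [-0.1, -0.2, -1.2]
opening: 0.275
grasp_force: 35.0
time: 5.77
ee_pos: [464.5, -48.1, 206.3]
orientation: [[0.964, -0.051, 0.262], [-0.049, -0.999, -0.014], [0.262, 0.001, -0.965]]
ft_force: [0.1, 0.2, -0.7]
opening: 0.273
grasp_force: 35.0
time: 6.18
ee_pos: [484.4, 17.0, 198.7]
orientation: [[0.863, -0.051, 0.503], [-0.043, -0.999, -0.026], [0.503, 0.001, -0.864]]
ft_force: [0.8, -0.3, -0.9]
opening: 0.272
grasp_force: 35.0
t 6.1833 TCP [484.4  17.  198.7] kin gauge in nest [ 2.3  0.2 24. ] rot err (nest axes) [-0.001 -0.004  0.001] f nest [ 0.2 -0.3 -1.2]
scene 645 cam gauge in nest [ 2.4  0.2 22.1] rot [-0.003  0.002 -0.003] err 0.78 face off -1.3
top 137 cam gauge in nest [ 1.3  2.6 24.3] rot [-0.03  -0.003  0.004] err 0.42 face off 1.5
```

```bash
python3 - <<'E'
import cv2,numpy as np
a=cv2.imread("pics/a_top.png")[120:230,270:390];b=cv2.imread("pics/a_scene.png")[110:275,270:410]
cv2.imwrite("pics/a_c.png",np.hstack([cv2.resize(a,(420,385),interpolation=2),cv2.resize(b,(327,385),interpolation=2)]))
E
```

```text
(no output)
```

View pics/a_c.png

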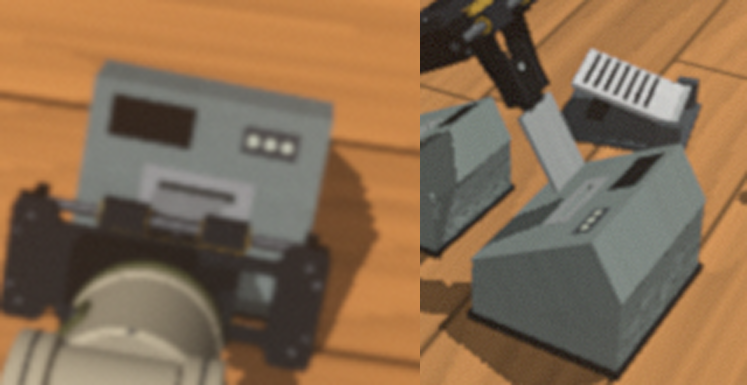

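```bash

python3 -m creep '0.2 -0.7 -4.5 0 0 0; 2 -0.1 -3.5 0 0 0; 2 -0.1 -3.5 0 0 0; 2 -0.1 -3.5 0 0 0; 2 -0.1 -3.5 0 0 0'
python3 -c 'import chk;chk.chk()'
python3 -m creep '1 0 -1.7 0 0 0; 1 0 -1.7 0 0 0; 1 -0.1 -1.7 0 0 0; 1 -0.1 -1.7 0 0 0; 1 -0.1 -1.7 0 0 0' >/dev/null
python3 -c 'import chk;chk.chk()'
```

```text
time: 6.7
ee_pos: [492.7, 14.7, 178.6]
orientation: [[0.865, -0.052, 0.499], [-0.045, -0.999, -0.026], [0.499, -0.0, -0.866]]
ft_force: [0.5, -0.3, -0.3]
opening: 0.27
grasp_force: 35.0
t 6.7 TCP [492.7  14.7 178.6] kin gauge in nest [-0.8 -1.7  2.4] rot err (nest axes) [-0.     0.001 -0.001] f nest [ 0.3 -0.3 -0.5]
t 7.1167 TCP [497.6  14.7 170.5] kin gauge in nest [-0.7 -1.4 -7. ] rot err (nest axes) [-0. -0.  0.] f nest [-0.8 -0.4 -1. ]
```

```bash

python3 -m creep '1.5 0.1 -2.6 0 0 0; 1.5 0 -2.6 0 0 0; 1.5 0 -2.6 0 0 0; 1.5 -0.1 -2.6 0 0 0; 1.5 -0.1 -2.6 0 0 0' >/dev/null
python3 -c 'import chk;chk.chk()'
python3 -m creep '1.5 0 -2.6 0 0 0; 1.5 -0.1 -2.6 0 0 0; 1.5 0 -2.6 0 0 0; 1.5 -0.1 -2.6 0 0 0; 1.5 -0.1 -2.6 0 0 0' >/dev/null
python3 chk.py
```

```text
t 7.5333 TCP [505.1  14.6 157.3] kin gauge in nest [ -0.8  -1.1 -22.2] rot err (nest axes) [-0. -0.  0.] f nest [-0.3 -0.9 -0.2]
t 7.95 TCP [512.6  14.3 144.3] kin gauge in nest [ -0.7  -1.  -37.2] rot err (nest axes) [-0. -0.  0.] f nest [-1.5 -0.4 -1.4]
scene 271 cam gauge in nest [  0.7  -2.6 -37.6] rot [-0.032 -0.016  0.01 ] err 0.78 face off -1.1
top few 25
```

Sliding freely. I'll continue to the bottom, slowing near the end.

```bash

python3 -m creep '1.3 0 -2.2 0 0 0; 1.3 -0.1 -2.2 0 0 0; 1.3 0 -2.2 0 0 0; 1.3 -0.1 -2.2 0 0 0; 1.3 -0.1 -2.2 0 0 0' >/dev/null
python3 -c 'import chk;chk.chk()'
python3 -m creep '0.5 0 -0.9 0 0 0; 0.5 0 -0.9 0 0 0; 0.5 0 -0.9 0 0 0; 0.5 -0.1 -0.9 0 0 0; 0.5 0 -0.9 0 0 0' >/dev/null
python3 -c 'import chk;chk.chk()'
```

```text
t 8.4667 TCP [519.1  14.  133.4] kin gauge in nest [ -0.6  -1.  -49.9] rot err (nest axes) [-0. -0.  0.] f nest [-0.7 -0.3 -1.3]
t 8.8833 TCP [522.1  14.3 130. ] kin gauge in nest [  0.5  -0.6 -54.4] rot err (nest axes) [-0.    -0.002  0.001] f nest [-4.2  2.7 33.3]
```

```bash

python3 -m creep '0.2 0 -0.3 0 0 0; 0 0 0 0 0 0; 0 0 0 0 0 0; 0 0 0 0 0 0; 0 0 0 0 0 0' >/dev/null
python3 -c 'import chk;chk.chk()'
python3 -m creep '-0.2 0 0.3 0 0 0; 0 0 0 0 0 0; 0 0 0 0 0 0; 0 0 0 0 0 0; 0 0 0 0 0 0' 0.7
python3 -m creep '0 0 0 0 0 0; 0 0 0 0 0 0; -1 0 1.7 0 0 0; -3 0.1 5.2 0 0 0; -6 0.3 10.4 0 0 0'
python3 -m creep '-10 0.5 17.3 0 0 0; -10 0.5 17.3 0 0 0; -10 0.5 17.3 0 0 0; -10 0.5 17.3 0 0 0; -10 0.5 17.3 0 0 0'
cat > home.py <<'E'
from chk import *
import sys
for n in("scene","top"):
    p,D=bot.grab_frame(n); P=maskpts(n,D>0,D); o=N-55*zn; q=(P-o)@Rn
    s=(abs(q[:,0])<16)&(abs(q[:,1])<33)&(q[:,2]>60)&(q[:,2]<135)
    cv2.imwrite(f"pics/{sys.argv[1]}_{n}.png",p[:,:,::-1])
    f=(abs(q[:,0])<60)&(abs(q[:,1])<75)&(abs(q[:,2]-55)<8)
    if s.sum()<30: print(n,"few");continue
    oo,RR,e=fitg(P[s],Rn,o); print(n,s.sum(),"gauge in nest",((oo-N)@Rn).round(1),R.from_matrix(Rn.T@RR).as_rotvec().round(3),e.round(2),"face off",(np.median(q[f,2])-55).round(1))
E
python3 home.py b
```

```text
t 9.3 TCP [522.5  14.3 130.2] kin gauge in nest [  1.   -0.5 -54.4] rot err (nest axes) [-0.001 -0.002  0.001] f nest [-3.6  1.3 21.8]
time: 9.72
ee_pos: [521.4, 13.9, 129.0]
orientation: [[0.865, -0.051, 0.499], [-0.044, -0.999, -0.026], [0.5, 0.0, -0.866]]
ft_force: [0.3, -0.2, 0.2]
opening: 0.561
grasp_force: 0.0
time: 10.13
ee_pos: [510.9, 14.4, 145.6]
orientation: [[0.866, -0.051, 0.498], [-0.045, -0.999, -0.025], [0.498, -0.001, -0.867]]
ft_force: [-0.8, -0.1, 0.9]
opening: 0.699
grasp_force: 0.0
time: 10.55
ee_pos: [460.8, 17.1, 233.9]
orientation: [[0.865, -0.051, 0.5], [-0.044, -0.999, -0.025], [0.501, -0.0, -0.866]]
ft_force: [0.0, -0.2, -0.5]
opening: 0.704
grasp_force: 0.0
scene 366 gauge in nest [  0.5  -0.  -56.5] [ 0.002 -0.056  0.008] 0.78 face off -1.2
top 170 gauge in nest [  0.1   1.  -52.7] [ 0.014 -0.052  0.   ] 0.9 face off 1.3
```

```bash

python3 -m creep '-2.8 28.2 -5 0.0027 0.0523 0; -2.8 28.2 -5 0.0027 0.0523 0; -2.8 28.2 -5 0.0027 0.0523 0; -2.8 28.2 -5 0.0027 0.0523 0; -2.8 28.2 -5 0.0027 0.0523 0' 0 30 >/dev/null
python3 -m creep '-2.8 28.2 -10 0.0027 0.0523 0; -2.8 28.2 -10 0.0027 0.0523 0; -2.8 28.2 -10 0.0027 0.0523 0; -2.8 28.2 -10 0.0027 0.0523 0; -2.8 28.2 -10 0.0027 0.0523 0'
python3 -m creep '0 0 -12 0 0 0; 0 0 -12 0 0 0; 0 0 -12 0 0 0; 0 0 -12 0 0 0; 0 0 -12 0 0 0'
python3 home.py c
python3 - <<'E'
import cv2,numpy as np
a=cv2.imread("pics/c_top.png")[110:240,170:370];b=cv2.imread("pics/c_scene.png")[90:275,270:440]
cv2.imwrite("pics/c_c.png",np.hstack([cv2.resize(a,(440,286),interpolation=2),cv2.resize(b,(263,286),interpolation=2)]))
E
```

```text
time: 11.48
ee_pos: [434.3, 291.0, 158.5]
orientation: [[0.999, -0.053, 0.009], [-0.053, -0.999, -0.0], [0.009, -0.0, -1.0]]
ft_force: [-0.1, -0.9, 2.0]
opening: 0.05
grasp_force: 0.0
time: 11.9
ee_pos: [433.3, 290.9, 98.8]
orientation: [[0.999, -0.05, 0.011], [-0.05, -0.999, 0.0], [0.011, -0.001, -1.0]]
ft_force: [0.6, -0.2, 0.0]
opening: 0.009
grasp_force: 0.0
scene 370 gauge in nest [ -0.3   0.4 -56.4] [ 0.009 -0.045 -0.   ] 0.82 face off -1.2
top 169 gauge in nest [ -0.2  -3.2 -52.6] [-0.034 -0.048 -0.002] 0.63 face off 1.4
```

View pics/c_c.png

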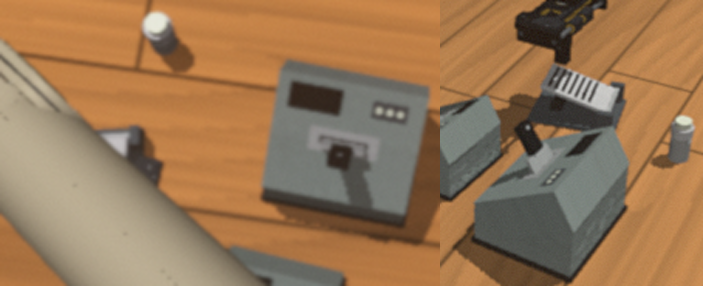

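The gauge stands home in the largest head, and the closed fingers are above the treadle. Now I'll press.

```bash

python3 -m creep '0 4 -7 0 0 0; 0 4 -7 0 0 0; 0 0 -7 0 0 0; 0 0 -7 0 0 0; 0 0 -7 0 0 0'
python3 -m creep '0 0 -3.5 0 0 0; 0 0 -3.5 0 0 0; 0 0 -3.5 0 0 0; 0 0 -3.5 0 0 0; 0 0 -3.5 0 0 0'
python3 -m creep '0 0 -1 0 0 0; 0 0 -1 0 0 0; 0 0 -1 0 0 0; 0 0 -1 0 0 0; 0 0 -1 0 0 0'
```

```text
time: 12.42
ee_pos: [433.8, 298.4, 64.9]
orientation: [[0.999, -0.05, 0.013], [-0.05, -0.999, -0.001], [0.013, 0.0, -1.0]]
ft_force: [-0.1, 0.4, -0.0]
opening: 0.007
grasp_force: 0.0
time: 12.83
ee_pos: [433.7, 298.6, 47.9]
orientation: [[0.999, -0.05, 0.013], [-0.05, -0.999, -0.001], [0.013, 0.001, -1.0]]
ft_force: [-2.3, -0.2, 5.6]
opening: 0.007
grasp_force: 2.3
time: 13.25
ee_pos: [433.5, 298.5, 43.0]
orientation: [[0.999, -0.05, 0.012], [-0.05, -0.999, -0.001], [0.013, 0.001, -1.0]]
ft_force: [-4.5, -0.9, 4.6]
opening: 0.007
grasp_force: 2.7
```

```bash

python3 -m creep '0 0 -1 0 0 0; 0 0 -0.5 0 0 0; 0 0 -0.5 0 0 0; 0 0 -0.5 0 0 0; 0 0 -0.5 0 0 0'
python3 -m creep '0 0 -0.5 0 0 0; 0 0 -0.5 0 0 0; 0 0 -0.3 0 0 0; 0 0 0 0 0 0; 0 0 0 0 0 0'
```

```text
time: 13.67
ee_pos: [433.3, 298.5, 40.1]
orientation: [[0.999, -0.05, 0.012], [-0.05, -0.999, -0.002], [0.012, 0.001, -1.0]]
ft_force: [-6.2, -2.7, 12.9]
opening: 0.004
grasp_force: 6.0
time: 14.08
ee_pos: [433.3, 298.5, 39.7]
orientation: [[0.999, -0.05, 0.013], [-0.05, -0.999, -0.002], [0.013, 0.002, -1.0]]
ft_force: [-8.8, -5.5, 20.2]
opening: 0.007
grasp_force: 10.2
```

On the stop: z stalled at 39.7 and the force is rising. Release, retreat and verify.

```bash

python3 -m creep '0 0 3 0 0 0; 0 0 5 0 0 0; 0 0 8 0 0 0; 0 0 12 0 0 0; 0 0 16 0 0 0' >/dev/null
python3 -m creep '-5 10 25 0 0 0; -5 10 25 0 0 0; -5 10 25 0 0 0; -10 20 20 0 0 0; -10 20 20 0 0 0' 
python3 -m creep '-10 25 10 0 0 0; -10 25 10 0 0 0; -10 25 10 0 0 0; -10 25 0 0 0 0; 0 0 0 0 0 0'
python3 home.py d
python3 - <<'E'
from h import *
for n in("scene","top"):
    p,D=bot.grab_frame(n); P=maskpts(n,D>0,D)
    u=np.array([.985,.171,0]);w=np.array([-.171,.985,0]);q=P-[460.8,304,0]
    a,b=q@u,q@w; s=(a>-45)&(a<40)&(abs(b)<32)&(P[:,2]>25)&(P[:,2]<75)
    if s.sum()>20:
        Q=P[s];c=Q.mean(0);v=np.linalg.svd(Q-c,full_matrices=0)[2][2];print(n,"plate tilt",np.degrees(np.arccos(abs(v[2]))).round(1),s.sum())
    else: print(n,"hidden")
E
python3 - <<'E'
import cv2,numpy as np
a=cv2.imread("pics/d_top.png")[100:260,170:470];b=cv2.imread("pics/d_scene.png")[90:350,180:440]
cv2.imwrite("pics/d_c.png",np.hstack([cv2.resize(a,(450,240),interpolation=2),cv2.resize(b,(240,240),interpolation=2)]))
E
```

```text
time: 14.92
ee_pos: [398.9, 368.3, 199.4]
orientation: [[0.999, -0.052, 0.013], [-0.052, -0.999, -0.001], [0.013, 0.0, -1.0]]
ft_force: [1.2, -0.0, -1.0]
opening: 0.005
grasp_force: 0.0
time: 15.33
ee_pos: [374.8, 424.8, 211.7]
orientation: [[0.999, -0.044, 0.008], [-0.044, -0.999, -0.005], [0.008, 0.004, -1.0]]
ft_force: [-1.5, 1.8, -0.0]
opening: 0.007
grasp_force: 0.0
scene 374 gauge in nest [ -0.    0.  -56.6] [ 0.007 -0.049 -0.01 ] 0.73 face off -1.2
top 169 gauge in nest [  2.   -2.9 -52.7] [-0.031 -0.07   0.024] 0.8 face off 1.3
scene plate tilt 15.2 443
top plate tilt 15.2 739
```

View pics/d_c.png

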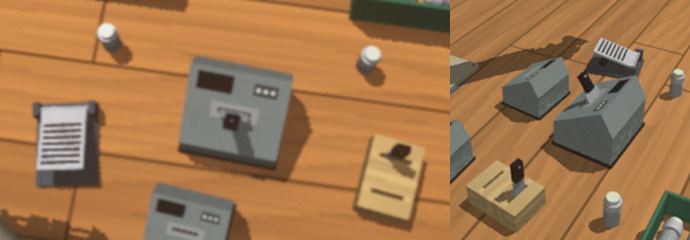

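The picture shows the gauge home in the large head and the treadle back up at 15°. The narrow gauge is still in the rack and both fittings are standing.

```bash
python3 -c 'from rig import bot;print(bot.hand_in())'
```

```text
the job is handed in; nothing more can be done
None
```

The job is handed in at about 15.5 s: the wide gauge is fully home and released, the treadle was then pressed to its stop and is back up, and the narrow gauge and both fittings are still standing in place.

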